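# Hang a vial caddy on the spring weighing arm

## Task

Weigh the vial caddy: lift it by its black grip, keep it upright, pass its wire arch over the tip of the spring arm and set the arch's top bar in the saddle between the brass pins. The caddy's weight differs from batch to batch, so let the arm down slowly without forcing it until it carries the whole weight and has settled, and only then let go, so that the arm neither drops nor springs back. Leave the caddy hanging still and free, both vials in their cells, and do not disturb the orange cup and the two loose vials on the table.

Things in the scene. Friction and masses are not known exactly. Their poses are not given: they have to be found in the camera images.
- caddy_grip (a point): Centre of the black grip tab on top of the loose caddy. Tab: 12 mm along x, 24 mm along y, 64 mm tall; grip it across either. Axes as the caddy's: x through the arch, y along the arch's top bar, z up. The bar's axis is 36 mm below this point.
- caddy_bar (a point): Middle of the caddy arch's top bar, on the axis of its 8 mm wire: 36 mm below caddy_grip, 120 mm above the caddy's underside; the bar lies along the caddy's y. Below it 54 mm are free down to the vial tops.
- caddy: Caddy: grey closed foot 46x86x16 mm, yellow two-cell box on it (rim 41 mm up), steel wire arch in its y-z plane, legs at y = +/-42 mm. Origin: centre of underside. Same after half a turn. Weighs 0.26 to 0.86 kg with its vials, unknown beforehand.
- weigh_saddle (a point): Saddle near the arm's tip: where the middle of the caddy's bar sits once seated, between brass cross pins 12 to 13 mm apart; floor 4 mm below. Inner pin stands 5 mm, outer (tip side) 8 mm above this point, square to the arm. Saddle 22 mm wide; the arm goes on 18 mm beyond it, its underside 16 mm below the pivot-saddle line. Moves with the arm.
- weigh_pivot (a point): Pivot of the spring arm on its fixed stand (grey base plate 150x110 mm, blue cheeks 202 mm high), 177 mm above the table. The saddle lies 200 mm from it, toward the point's own -x (roughly toward the robot); the point's y is the hinge line, z up.
- weigh_stand: The fixed stand with its arm; origin on the table right below the pivot, axes as weigh_pivot.
- weigh_arm (a joint): Sinking angle of the spring arm, rad. 0: unloaded, on its upper stop, pivot-saddle line 0.40 above horizontal; 0.40: level; lower stop 0.72. Spring 2.95 Nm/rad, about 75 N/m at the saddle, which sinks 25 to 110 mm under the caddy, depending on weight. Lightly damped: let go out of balance, it bounces.
- vial_lime: Lime green vial with a white cap, 27 mm across, 44 mm tall, loose in the caddy's -y cell; origin at the centre of its underside, z up.
- vial_emerald: Emerald green vial, same size, loose in the caddy's +y cell; origin at the centre of its underside, z up.
- orange_cup: Bystander: orange cup, 84 mm across, 60 mm tall, on the table; origin at the centre of its underside.
- vial_magenta: Bystander: magenta vial with white cap, 27 mm across, 45 mm tall, on the table; origin at the centre of its underside.
- vial_rose: Bystander: rose vial with white cap, 27 mm across, 45 mm tall, on the table; origin at the centre of its underside.
Mind the look-alikes: they are no part of the job. Of the things that look like the caddy, take the one that is farthest to the robot's right at the start.

How it is judged:
On the way, in this order (a step that is already met when the one before it is completed fails the run):
1. the caddy is lifted clear of the table in the gripper (height (world z) of caddy above 0.05 m and contact force between the fingers and caddy above 0.5 N), for 0.2 s.
2. still held, the caddy's bar lies in the saddle and the arm has begun to sink (distance between caddy_bar and weigh_saddle below 0.012 m and value of joint weigh_arm above 0.06 rad and contact force between the fingers and caddy above 0.5 N), for 0.2 s.
At the end, for the whole second after the job is handed in: Caddy hangs still and free: bar middle within 12 mm of the saddle point, arm sunk over 0.06 rad, slower than 0.1 rad/s, bearing over 1.2 N; caddy slower than 30 mm/s, tilt under 0.2 rad, underside over 10 mm above the table, vials in their cells (within 12 mm sideways) (distance between caddy_bar and weigh_saddle below 0.012 m and contact force between caddy and weigh_stand above 1.2 N and height (world z) of caddy above 0.01 m and value of joint weigh_arm above 0.06 rad and velocity of joint weigh_arm between -0.1 and 0.1 rad/s and linear speed of caddy below 0.03 m/s and angle between caddy's own z axis and vertical below 0.2 rad and x of vial_lime in the frame of caddy between -0.012 and 0.012 m and z of each of vial_lime, vial_emerald in the frame of caddy below 0.03 m and y of vial_lime in the frame of caddy between -0.0312 and -0.0072 m and x of vial_emerald in the frame of caddy between -0.012 and 0.012 m and y of vial_emerald in the frame of caddy between 0.0072 and 0.0312 m); the robot touches nothing.
It fails at once if the spring arm moves faster than 0.6 rad/s, or, sunk and with the fingers off the caddy (under 1 N), faster than 0.3 rad/s (dropped or springing back) (velocity of joint weigh_arm above 0.6 rad/s or velocity of joint weigh_arm below -0.6 rad/s or (value of joint weigh_arm above 0.03 rad and contact force between the fingers and caddy below 1 N and (velocity of joint weigh_arm above 0.3 rad/s or velocity of joint weigh_arm below -0.3 rad/s))).
It fails at once if the caddy is forced against the arm or stand with more than 16 N (contact force between caddy and weigh_stand above 16 N).
It fails at once if the gripper or robot pushes the arm or its stand with more than 5 N (contact force between any of the fingers, the arm and weigh_stand above 5 N).
It fails at once if the caddy is tipped by more than 0.6 rad (angle between caddy's own z axis and vertical above 0.6 rad).
It fails at once if the orange cup, the magenta or the rose vial is moved by more than 20 mm (distance of any of orange_cup, vial_magenta, vial_rose from where it was at the start of the episode above 0.02 m).
It also fails if it takes over 54 s, if anything falls off the work surface, if the arm or the gripper's body presses on something with over 40 N, if the wrist force passes 120 N, or if a joint passes its speed limit or range.

## Robot

A 6-joint arm with a two-finger parallel gripper is mounted at the origin on a cart in front of the work surface, level with it; the furniture and walls round the work are solid. World frame = base frame: x ahead of the robot, y to its left, z up, the work surface at z = 0. Lengths are in m, angles in rad, forces in N, time in s.
With the tool pointing down it reaches from about 0.35 to 0.975 m from the base axis. Payload 7.1 kg.
Tool frame: the origin (TCP) lies midway between the tips of the shut fingers; the grasp point (between the pads) lies 19 mm behind it; z points along the fingers, y is the line along which they close (so a half turn about z gives the same grasp; the last joint's range is limited). The gripper opens to 88 mm and grips with 3 to 60 N. Pads are 20 mm wide; open, the fingers measure 115 mm over their backs; the gripper's body (75 mm by 178 mm) begins 61 mm behind the grasp point.
Start: joints at [-1.162, 0.423, 1.63, -0, 1.089, -0.019], TCP at [0.259, -0.569, 0.183] pointing down, gripper open.
Joint ranges: [-3, 3], [-0.9, 2.11], [0.09, 2.58], [-1.31, 4.45], [0.11, 2.69], [-2.54, 2.54]. Speed limits (rad/s): [2.39, 2.39, 3.01, 3.14, 3.14, 3.14].

## Interface

Orientations are given as a unit quaternion [w, x, y, z].
In Python, from station import move_pose, movel, movej, command_gripper, wait, inverse_kinematics, read_camera, camera_info, MotionError, job_done, get_time, get_joint_pos, get_qvel, get_effort, get_tcp_pos, get_ee_rot, get_ft_force, get_ft_torque, get_grip_width gives the robot as it stands. Calls block until the motion is done:
- move_pose(position, orientation): joint-space move of the TCP to a pose.
- movel(position, frame=None, v=0.15, until_force=None): straight line of the TCP; frame=None keeps the orientation; v is the mean speed in m/s. With until_force (N) it stops when the force on the tool has changed by that much, and returns True; else False.
- movej(angles): joint-space move.
- command_gripper(opening): opening from 0.0 (shut) to 1.0 (fully open); the grip force is fixed at half the most; returns when the fingers have stopped.
- wait(seconds).
- inverse_kinematics(position, orientation): joint angles nearest the present ones, or None.
- read_camera(name): name is "side" or "top" or "wrist"; returns the picture (384x512x3 uint8, red, green, blue); there is no depth.
- camera_info(name): a dict with "intrinsics" (3x3 intrinsics, pixels), "dist" ([k1, k2, p1, p2, k3] as OpenCV has them; the pictures are not rectified), "T" (4x4, takes a point from camera to world coordinates); the wrist camera has in their place "tool_from_camera" (4x4, takes a point from camera to tool coordinates, whose origin is the TCP and whose axes are the flange's). Camera axes: x right, y up, looking along -z (the intrinsics and any distortion apply to the point x, -y, -z); pixel columns grow to the right and rows downward; lengths in m; the calibration is good to about 2 mm. A picture is of the moment at which its call begins: read the wrist's pose just before it. camera_info takes no time and is no camera call.
A pose or a line that the arm cannot do raises MotionError and nothing moves.
- job_done(): hands the job in, once; it reports no verdict.
Readings, each from a call of its own:
- get_time(): time.
- get_joint_pos(): joint angles.
- get_qvel(): joint speeds.
- get_effort(): joint torques, N m.
- get_tcp_pos(): TCP position.
- get_ee_rot(): TCP orientation.
- get_ft_force(): force on the tool from outside, world axes, zero at the start.
- get_ft_torque(): the same for the moment, N m.
- get_grip_width(): opening from 0.0 (shut) to 1.0 (fully open).
Only numpy, scipy, OpenCV 4.12 (cv2) and the standard library are available. Lean on these libraries where they do the work, as an engineer would, in place of code of your own. Each camera call takes 0.05 s, during which the arm holds its last target. There are 200 camera calls.

## Working session

There is one attempt and no reset: what is moved stays moved. The work goes in short steps, each a Python script; the robot and the scene stay as the last script left them, time stands still between calls to the robot, and variables do not carry over. Pictures are saved under pics/ and viewed, on a budget of 10 in all, crops included, one or two more only if the job needs it, and the job is handed in when it is done.

```bash
mkdir -p pics; ls; python3 - <<'E'
from station import *
import cv2,numpy as np
for n in ["side","top","wrist"]:
    im=read_camera(n); cv2.imwrite(f"pics/{n}0.png",im[:,:,::-1]); 
    i=camera_info(n); print(n,{k:np.round(v,4).tolist() for k,v in i.items()})
print(get_time(),get_tcp_pos(),get_ee_rot(),get_ft_force())
E
```

```text
pics
side {'intrinsics': [[365.5562, 0.0, 258.4806], [0.0, 365.5562, 187.5243], [0.0, 0.0, 1.0]], 'dist': [0.0342, 0.0, 0.0, 0.0, 0.0], 'T': [[0.9969, 0.0413, -0.0669, 0.4792], [-0.0784, 0.5936, -0.801, -0.8278], [0.0066, 0.8037, 0.595, 0.6714], [0.0, 0.0, 0.0, 1.0]]}
top {'intrinsics': [[429.3351, 0.0, 254.0952], [0.0, 429.3351, 195.0449], [0.0, 0.0, 1.0]], 'dist': [-0.1322, 0.0, 0.0, 0.0, 0.0], 'T': [[0.0166, 0.998, -0.0604, 0.4696], [-0.9999, 0.0166, -0.0002, -0.1693], [0.0008, 0.0603, 0.9982, 1.4933], [0.0, 0.0, 0.0, 1.0]]}
wrist {'intrinsics': [[343.9046, 0.0, 258.4627], [0.0, 343.9046, 191.6244], [0.0, 0.0, 1.0]], 'dist': [0.0209, 0.0, 0.0, 0.0, 0.0], 'tool_from_camera': [[0.0012, 0.9696, 0.2447, 0.0662], [1.0, -0.001, -0.0009, -0.0007], [-0.0006, 0.2447, -0.9696, -0.2019], [0.0, 0.0, 0.0, 1.0]]}
0.15 [ 0.25912016 -0.56821735  0.18216524] [-6.02632023e-04  9.77211924e-01  2.12265114e-01 -1.17971398e-04] [0.47735432 0.82641929 0.12530418]
```

View pics/side0.png

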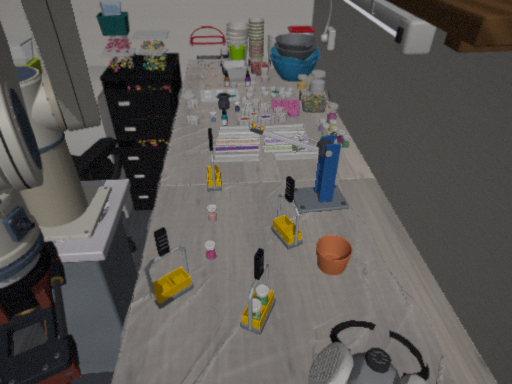

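View pics/top0.png

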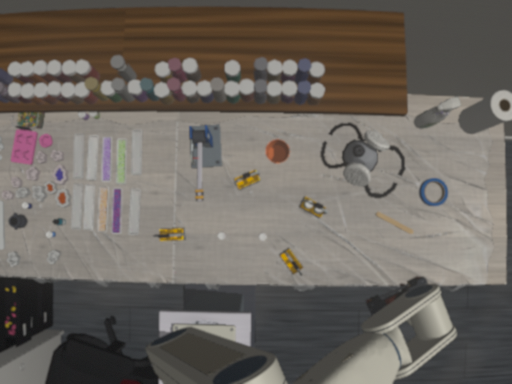

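The side and top views show the loaded caddy (top 312,207; side 258,300), which is the one farthest right. The arm's pivot is at about (200,135) in the top view and its saddle at about (200,192). The cup is at (277,151), and the loose vials are at (221,236) and (263,237). Next I'll zoom in.

```bash
cat > h.py <<'E'
from station import *
import cv2,numpy as np
from scipy.spatial.transform import Rotation as R
def cam(n,tcp=None,q=None):
    i=camera_info(n)
    if n!="wrist": return i["intrinsics"],i["dist"],np.array(i["T"])
    T=np.eye(4);T[:3,:3]=R.from_quat(np.roll(q,-1)).as_matrix();T[:3,3]=tcp
    return i["intrinsics"],i["dist"],T@np.array(i["tool_from_camera"])
def ray(c,px):
    K,D,T=c
    u=cv2.undistortPoints(np.array([[px]],float),np.array(K),np.array(D))[0,0]
    d=T[:3,:3]@np.array([u[0],-u[1],-1]); return T[:3,3],d/np.linalg.norm(d)
def onz(c,px,z):
    o,d=ray(c,px); return o+d*(z-o[2])/d[2]
def proj(c,P):
    K,D,T=c
    p=T[:3,:3].T@(np.array(P)-T[:3,3])
    return cv2.projectPoints(np.array([[p[0],-p[1],-p[2]]]),np.zeros(3),np.zeros(3),np.array(K),np.array(D))[0][0,0]
def tri(obs):
    A=np.zeros((3,3));b=np.zeros(3)
    for c,px in obs:
        o,d=ray(c,px);M=np.eye(3)-np.outer(d,d);A+=M;b+=M@o
    X=np.linalg.solve(A,b)
    return X,[round(float(np.linalg.norm((np.eye(3)-np.outer(d,d))@(X-o)))*1e3,1) for o,d in [ray(c,p) for c,p in obs]]
def crop(im,x,y,w,h,s): return cv2.resize(im[y:y+h,x:x+w],(w*s,h*s),interpolation=cv2.INTER_CUBIC)
E
python3 - <<'E'
from h import *
t=cv2.imread("pics/top0.png");s=cv2.imread("pics/side0.png")
a=np.hstack([crop(t,285,180,60,60,5),crop(s,225,240,80,100,3)[:300],crop(s,245,115,50,60,5)])
b=np.hstack([crop(t,180,115,60,100,3),crop(s,235,120,130,100,3)])
W=max(a.shape[1],b.shape[1])
a,b=[cv2.copyMakeBorder(x,0,0,0,W-x.shape[1],0) for x in(a,b)]
cv2.imwrite("pics/crop1.png",np.vstack([a,b])); print(W)
ct=cam("top");print([np.round(onz(ct,p,0.17),3) for p in [(200,135),(200,192)]],onz(ct,(312,207),.1),onz(ct,(277,151),.03),onz(ct,(221,236),.045),onz(ct,(263,237),.045))
E
```

```text
790
[array([0.735, 0.003, 0.17 ]), array([ 0.556, -0.001,  0.17 ])] [ 0.51800103 -0.35807325  0.1       ] [ 0.71123483 -0.24530881  0.03      ] [ 0.41718875 -0.05990484  0.045     ] [ 0.41627705 -0.20131124  0.045     ]
```

View pics/crop1.png

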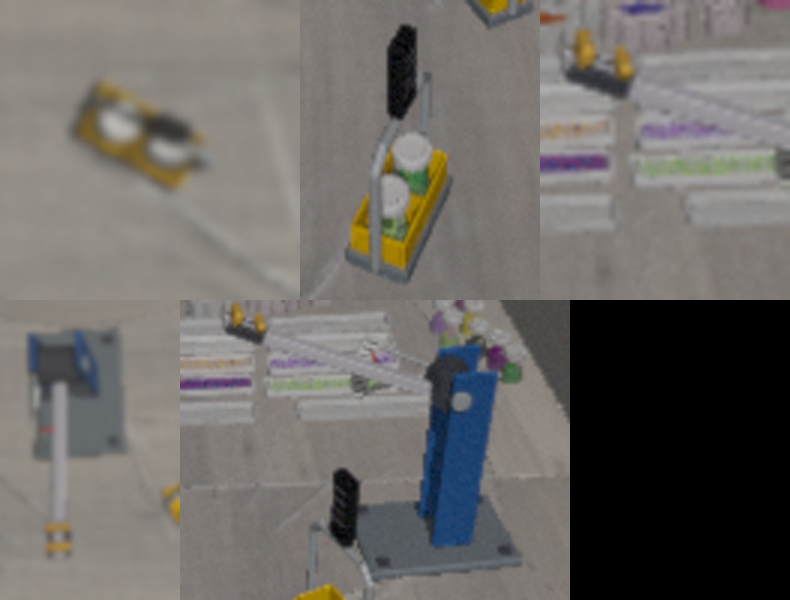

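```bash
cat >> h.py <<'E'
def down(a):
    M=np.array([[-np.sin(a),np.cos(a),0],[np.cos(a),np.sin(a),0],[0,0,-1]]).T
    return np.roll(R.from_matrix(M).as_quat(),1)
def shot(name):
    p,q=get_tcp_pos(),get_ee_rot(); im=read_camera("wrist")
    cv2.imwrite(f"pics/{name}.png",im[:,:,::-1]); np.save(f"pics/{name}.npy",np.r_[p,q]); return cam("wrist",p,q)
def load(name):
    v=np.load(f"pics/{name}.npy"); return cam("wrist",v[:3],v[3:])
def ft(n=10):
    o=[]
    for _ in range(n): o.append(get_ft_force()); wait(0.02)
    return np.mean(o,0)
E
python3 - <<'E'
from h import *
ct,cs=cam("top"),cam("side")
g,e=tri([(ct,(318,206)),(cs,(259,264))]);print("tab",g.round(3),e)
s,e=tri([(ct,(200,194.3)),(cs,(257.7,128))]);print("sad",s.round(3),e)
move_pose([s[0],s[1],.37],down(0)); shot("w_sad")
a=np.radians(-28.5)
move_pose([g[0],g[1],.30],down(a)); shot("w_cad")
print(get_time(),get_joint_pos().round(3), ft())
E
python3 -c "
import cv2,numpy as np
a,b=[cv2.imread(f'pics/{n}.png') for n in('w_sad','w_cad')]
cv2.imwrite('pics/c2.png',np.hstack([a[:,56:456],b[:,56:456]]))"
```

```text
tab [ 0.52  -0.369  0.155] [0.0, 0.0]
sad [ 0.544 -0.012  0.249] [0.1, 0.1]
3.9417 [-0.635  0.337  1.482  0.     1.323 -0.139] [0.00173436 0.12179256 0.26685137]
```

View pics/c2.png

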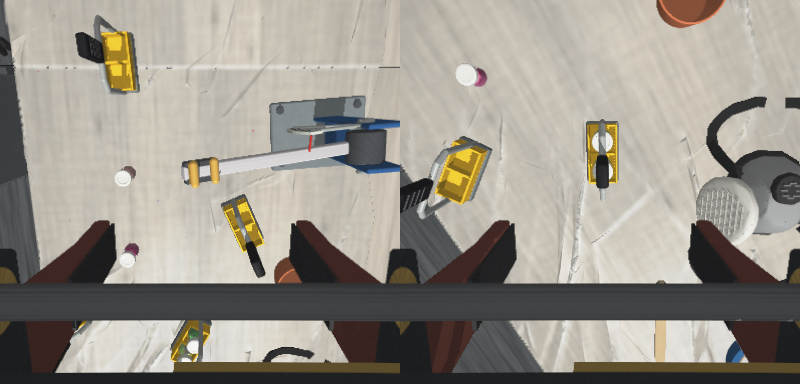

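The left half shows the arm tip with its brass pins at about (200–215,170) and the arm running to the pivot on the right. The right half shows our caddy at about (602,155) with its tab pointing down the image. Next I'll measure both with masks.

```bash
python3 - <<'E'
from h import *
def comps(m,roi,amin=15):
    x0,y0,x1,y1=roi;k=np.zeros_like(m);k[y0:y1,x0:x1]=m[y0:y1,x0:x1]
    cs,_=cv2.findContours(k,cv2.RETR_EXTERNAL,cv2.CHAIN_APPROX_NONE)
    return [c for c in cs if cv2.contourArea(c)>amin]
im=cv2.imread("pics/w_cad.png");h=cv2.cvtColor(im,cv2.COLOR_BGR2HSV);c=load("w_cad")
y=cv2.inRange(h,(20,140,80),(35,255,255))
pts=np.vstack(comps(y,(235,110,290,200)));r=cv2.minAreaRect(pts);print("yellow",r)
B=np.array([onz(c,p,.041)[:2] for p in cv2.boxPoints(r)]);print(B.round(4).tolist(),B.mean(0).round(4))
e1,e2=B[1]-B[0],B[2]-B[1];print(np.linalg.norm(e1),np.linalg.norm(e2),np.degrees(np.arctan2(*e1[::-1])),np.degrees(np.arctan2(*e2[::-1])))
bl=cv2.inRange(h,(0,0,0),(180,255,60))
for k in comps(bl,(240,140,280,200)):
    r=cv2.minAreaRect(k);print("black",r,cv2.boundingRect(k))
    x,yy,w,hh=cv2.boundingRect(k); print("  top outer edge @.188",onz(c,(x+w/2,yy+hh-.5),.188).round(4),[onz(c,(q,yy+hh-3),.188).round(4).tolist() for q in(x,x+w)])
print("nadir",c[2][:3,3].round(3), "wht",[onz(c,(258,p),.06)[:2].round(3).tolist() for p in(141,)])
im=cv2.imread("pics/w_sad.png");h=cv2.cvtColor(im,cv2.COLOR_BGR2HSV);c=load("w_sad")
y=cv2.inRange(h,(12,110,80),(28,255,255))
for k in comps(y,(230,145,290,195)):
    r=cv2.minAreaRect(k);print("pin",r,[onz(c,p,.260).round(4).tolist() for p in cv2.boxPoints(r)],onz(c,r[0],.258).round(4))
# arm direction: light-grey bar strips: print mid-line
g=im[:,:,:].min(2)
blu=cv2.inRange(h,(100,130,50),(125,255,255))
for k in comps(blu,(340,100,512,190),50): print("blue",cv2.minAreaRect(k))
cv2.imwrite("pics/c3.png",np.hstack([crop(im,225,120,200,75,4)[:, :800]]))
cv2.imwrite("pics/c3.png",np.vstack([crop(im,225,110,200,75,4),np.hstack([crop(cv2.imread("pics/w_cad.png"),225,110,66,95,3),np.zeros((285,602,3),np.uint8)])]))
E
```

```text
yellow ((257.5, 153.0), (60.0, 29.0), 90.0)
[[0.5226, -0.3207], [0.5562, -0.3388], [0.5184, -0.4104], [0.4834, -0.3915]] [ 0.5202 -0.3653]
0.03816401773414057 0.08092639849362551 -28.367102485370623 -117.80175315551125
black ((258.0, 171.0), (32.0, 12.0), 90.0) (252, 155, 13, 33)
  top outer edge @.188 [ 0.5156 -0.3761  0.188 ] [[0.5114, -0.371, 0.188], [0.5222, -0.3768, 0.188]]
nadir [ 0.551 -0.31   0.502] wht [[0.53, -0.349]]
pin ((249.16552734375, 173.98622131347656), (26.408462524414062, 9.467185020446777), 85.2363510131836) [[0.5298, 0.0042, 0.26], [0.5385, 0.0049, 0.26], [0.5404, -0.0198, 0.26], [0.5316, -0.0205, 0.26]] [ 0.535  -0.0081  0.258 ]
pin ((270.0, 170.0), (8.0, 26.0), 0.0) [[0.5506, -0.0162, 0.26], [0.5505, 0.0081, 0.26], [0.5578, 0.0081, 0.26], [0.5581, -0.0162, 0.26]] [ 0.5543 -0.0043  0.258 ]
blue ((422.76934814453125, 165.5760040283203), (70.99986267089844, 14.335119247436523), 8.32564926147461)
blue ((392.8901672363281, 135.78611755371094), (10.94811725616455, 23.720922470092773), 81.25383758544922)
blue ((439.3292236328125, 122.96340942382812), (9.497112274169922, 43.289161682128906), 83.6598129272461)
blue ((391.5, 119.5), (7.0, 43.0), 90.0)
```

View pics/c3.png

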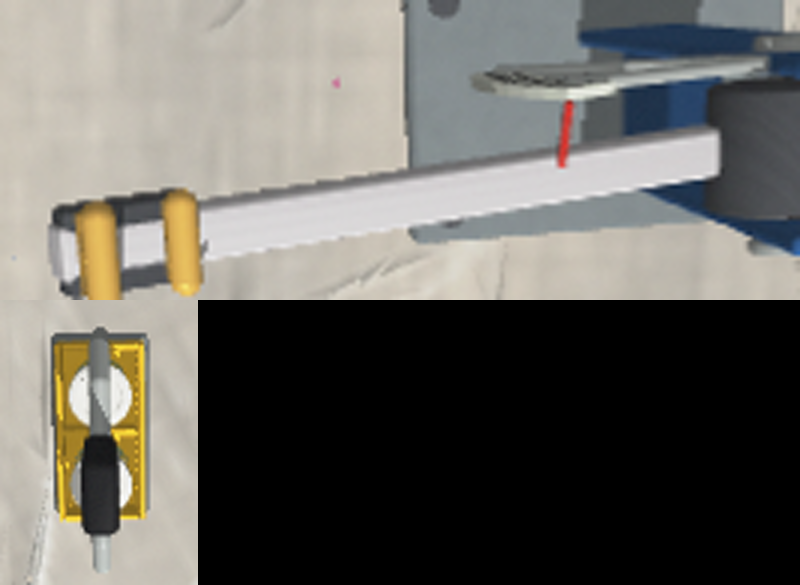

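```bash
python3 - <<'E'
from h import *
c=load("w_sad");print("cam",c[2][:3,3].round(3))
o=onz(c,(249.2,172.5),.263);i=onz(c,(270,170),.253);m=(o+i)/2
hb=onz(c,(404.5,148),.192);fl=onz(c,(261,170),.252)
print(o,i,m,hb,fl,"yaw",np.degrees(np.arctan2(*(hb-m)[1::-1])),np.degrees(np.arctan2(*(hb-i)[1::-1])))
# blue cheek/plate from top view
im=cv2.imread("pics/w_sad.png");h=cv2.cvtColor(im,cv2.COLOR_BGR2HSV)
# base plate edge (left edge, z~0.01): crop px (405,5)->(410,235)
for p in [(225+405/4,110+2),(225+411/4,110+235/4)]: print("plate",onz(c,p,.012).round(4))
t=cv2.imread("pics/top0.png");ct=cam("top")
for z,p in [(.012,(180+122/3,115+30/3)),(.012,(180+125/3,115+155/3)),(.012,(180+33/3,115+157/3))]: print("plT",onz(ct,p,z).round(4))
cs=cam("side");print(tri([(ct,(200,194.3)),(cs,(257.7,128))])[0], proj(ct,m),proj(cs,m))
E
```

```text
cam [0.544 0.054 0.571]
[ 0.53519423 -0.00569394  0.263     ] [ 0.55449678 -0.00525187  0.253     ] [ 0.54484551 -0.0054729   0.258     ] [0.7041166  0.00776485 0.192     ] [ 0.54604226 -0.00543815  0.252     ] yaw 4.751195477708116 4.972135560044596
plate [0.651  0.0428 0.012 ]
plate [ 0.658  -0.0483  0.012 ]
plT [ 0.8032 -0.0477  0.012 ]
plT [ 0.656  -0.0547  0.012 ]
plT [0.6521 0.0522 0.012 ]
[ 0.54427044 -0.01169218  0.24938164] [197.48816145 193.9061452 ] [257.78720079 123.69907824]
```

```bash
python3 - <<'E'
from h import *
g=np.array([.5202,-.3653]);a=np.radians(-28.2);q=down(a)
move_pose([*g,.24],q)
f0=ft(20); np.save("f0.npy",f0)
movel([*g,.146],v=.08); command_gripper(0.0)
print("w",get_grip_width(),"ft",ft(),get_tcp_pos())
movel([*g,.166],v=.04); movel([*g,.36],v=.12); wait(.4)
f1=ft(25); np.save("f1.npy",f1);print(f0,f1,f1-f0,"kg",(f0-f1)[2]/9.81)
A=np.radians(4.3);s=np.array([.5435,-.0055,.2549]);u=np.array([np.cos(A),np.sin(A),0])
p=s-.10*u; move_pose([p[0],p[1],.36],down(A)); wait(.3)
shot("w_held"); cv2.imwrite("pics/s1.png",read_camera("side")[:,:,::-1]);print(get_time(),get_grip_width(),get_tcp_pos(),ft())
s1=cv2.imread("pics/s1.png");w=cv2.imread("pics/w_held.png")
cv2.imwrite("pics/c4.png",np.hstack([crop(s1,170,60,180,150,2),w[:300,80:430]]))
E
```

```text
w 0.12711983953618444 ft [ 0.08021442 -0.46573576 -0.02452651] [ 0.52023055 -0.36534959  0.14601866]
[-0.15493225  0.16114794  0.38557062] [ 0.14177479  0.05153877 -3.24867134] [ 0.29670704 -0.10960917 -3.63424196] kg 0.3704629927073919
12.4333 0.12970008249584206 [ 0.44390484 -0.01331588  0.35989133] [ 0.15758873  0.13566529 -3.15932832]
```

View pics/c4.png

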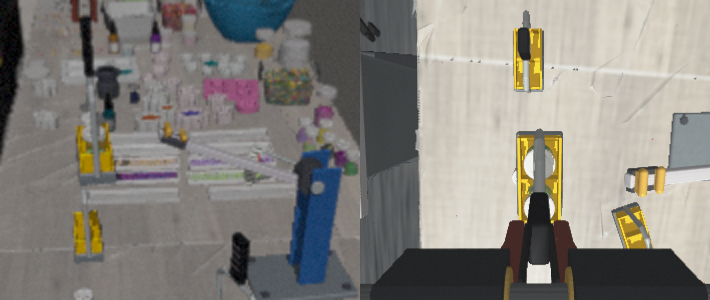

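The held caddy hangs upright and clear of the arm tip. The wrist view shows its arch at about (540,135–240) and the pins at about (640,180). I'll use this view to check the pin-to-bar offset.

```bash
python3 - <<'E'
from h import *
c=load("w_held");v=np.load("pics/w_held.npy");tcp=v[:3]
im=cv2.imread("pics/w_held.png");h=cv2.cvtColor(im,cv2.COLOR_BGR2HSV)
A=np.radians(4.3);yv=np.array([-np.sin(A),np.cos(A),0])
for d in(-.012,0,.012,.03,.042): print("bar proj",d,proj(c,tcp+[0,0,-.026]+d*yv).round(1))
print("foot corners",[proj(c,tcp+np.array([0,0,-.146+.041])+s*np.array([np.cos(A),np.sin(A),0])*.0205+.040*yv).round(1) for s in(-1,1)])
y=cv2.inRange(h,(20,140,80),(35,255,255))
for r in(135,145,150,160,170,180,190):
    row=im[r,225:295].astype(int);yy=np.where(y[r,225:295])[0]+225
    ch=row.max(1)-row.min(1);gs=np.where((ch<25)&(row.max(1)<165))[0]+225
    print(r,"yel",yy.min() if len(yy) else 0,yy.max() if len(yy) else 0,"grey",gs.tolist())
b=cv2.inRange(h,(12,110,80),(28,255,255));k=np.zeros_like(b);k[155:205,345:395]=b[155:205,345:395]
cs,_=cv2.findContours(k,cv2.RETR_EXTERNAL,cv2.CHAIN_APPROX_NONE)
for q in cs:
    if cv2.contourArea(q)>15:
        r=cv2.minAreaRect(q);print("pin",r,onz(c,r[0],.263).round(4),onz(c,r[0],.253).round(4))
E
```

```text
bar proj -0.012 [259.  221.4]
bar proj 0 [259.  204.9]
bar proj 0.012 [259. 188.]
bar proj 0.03 [259.  161.9]
bar proj 0.042 [259.  143.8]
foot corners [array([235.7, 136.2]), array([282. , 136.2])]
135 yel 239 280 grey [236, 237, 255, 256, 257, 258, 259, 260, 261, 262, 263, 281, 282]
145 yel 237 281 grey [236, 253, 254, 255, 256, 257, 258, 259, 260, 261, 262, 263, 264, 282]
150 yel 237 281 grey [236, 251, 253, 254, 255, 256, 257, 258, 259, 260, 261, 262, 263, 264, 265, 266, 267, 268, 282]
160 yel 238 281 grey [236, 253, 254, 255, 256, 257, 258, 259, 260, 261, 262, 263, 264, 265, 266, 267, 268, 269, 271, 272, 282]
170 yel 238 281 grey [234, 235, 236, 254, 255, 256, 257, 258, 259, 260, 261, 262, 263, 264, 265, 267, 268, 270, 271, 282]
180 yel 238 280 grey [237, 254, 255, 256, 257, 258, 259, 260, 261, 262, 263, 264, 282]
190 yel 238 280 grey [237, 252, 253, 254, 255, 256, 257, 258, 259, 260, 261, 262, 263, 264, 282]
pin ((360.9105224609375, 181.93191528320312), (13.03706169128418, 28.19498634338379), 3.5763344764709473) [ 0.5344 -0.0063  0.263 ] [ 0.5376 -0.0083  0.253 ]
pin ((379.3793640136719, 179.92996215820312), (10.1052827835083, 26.261259078979492), 3.5763344764709473) [ 0.5503 -0.0033  0.263 ] [ 0.5541 -0.0052  0.253 ]
```

```bash
cat > arm.py <<'E'
from h import *
A=np.radians(4.3);u=np.array([np.cos(A),np.sin(A),0])
S=np.array([.5437,-.0055,.2549]);P=S-np.array([0,0,.2*np.sin(.4)])+u*.2*np.cos(.4)
f0=np.load("f0.npy");f1=np.load("f1.npy")
def tcp(th,dz=0): # tool point with bar at saddle for sink angle th
    return P-u*.2*np.cos(.4-th)+np.array([0,0,.2*np.sin(.4-th)+.026+dz])
E
python3 - <<'E'
from arm import *
p=tcp(0,.020)
movel(p-.10*u,v=.12); print(movel(p,v=.06,until_force=2),get_tcp_pos()-p,ft()-f0)
wait(.2); 
for dz in(.010,.005,.002,0): 
    movel(tcp(0,dz),v=.03); print(dz,(ft(8)-f0).round(2))
shot("w_in");cv2.imwrite("pics/s2.png",read_camera("side")[:,:,::-1]);print(get_time())
s1=cv2.imread("pics/s2.png");w=cv2.imread("pics/w_in.png")
cv2.imwrite("pics/c5.png",np.hstack([crop(s1,220,80,100,100,4),crop(w,185,100,150,150,2),]) if 0 else np.hstack([crop(s1,220,80,100,100,4),cv2.copyMakeBorder(crop(w,160,90,200,160,2),0,80,0,0,0)]))
E
```

```text
False [-2.61595868e-04 -2.86534775e-05  4.50816657e-05] [ 2.25551486e-01 -2.73621162e-03 -3.57198946e+00]
0.01 [-0.14 -0.07 -3.42]
0.005 [ 0.78 -0.25 -3.08]
0.002 [ 0.96  0.13 -3.12]
0 [ 1.3   0.03 -3.38]
17.3583
```

View pics/c5.png

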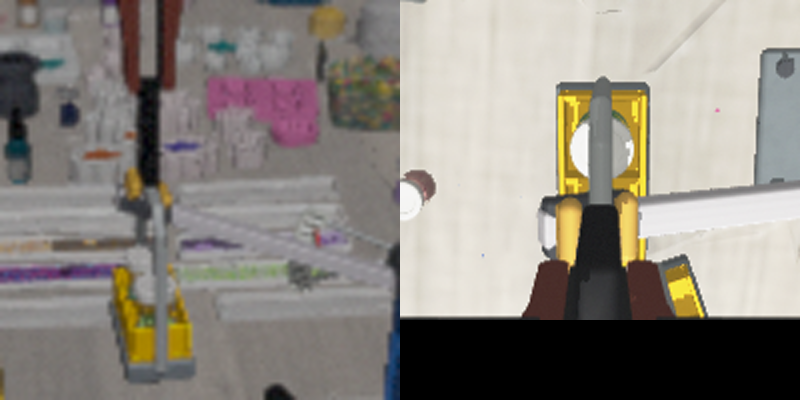

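The bar now lies between the pins (wrist crop: pins at x≈568 and 628, bar at 600). It is touching the outer pin lightly, with about 1.3 N along +x. I'll shift it slightly inward and then follow the arc down using force feedback.

```bash
python3 - <<'E'
from arm import *
off=0.0
for _ in range(3):
    off+=.001; movel(tcp(0)+off*u,v=.02); f=ft(8)-f0; print(off,f.round(2))
    if abs(f[0])<.4: break
th=0;W=(f1-f0)[2]
while th<.6:
    th+=.02; movel(tcp(th)+off*u,v=.025); f=ft(6)-f0
    print(round(th,2),round(off,4),f.round(2))
    if f[0]>.6: off+=.0007
    if f[0]<-.6: off-=.0007
    if np.linalg.norm(f[:2])>3.5 or f[2]>-.5 : break
np.save("st.npy",[th,off]);print(get_time())
E
```

```text
0.001 [ 0.66 -0.04 -2.96]
0.002 [ 0.74 -0.12 -3.64]
0.003 [ 0.1  -0.14 -3.44]
0.02 0.003 [ 0.67 -0.36 -3.  ]
0.04 0.0037 [ 0.15 -0.39 -2.58]
0.06 0.0037 [ 0.55 -0.16 -2.45]
0.08 0.0037 [ 0.31 -0.21 -1.33]
0.1 0.0037 [ 0.34  0.12 -1.96]
0.12 0.0037 [ 0.34 -0.47 -1.57]
0.14 0.0037 [ 0.49 -0.1  -1.18]
0.16 0.0037 [ 0.19 -0.15 -0.61]
0.18 0.0037 [ 0.33 -0.09 -0.2 ]
22.175
```

```bash
python3 - <<'E'
from arm import *
th,off=np.load("st.npy")
print(th,(ft(50)-f0).round(2))
for th in(.20,.22):
    movel(tcp(th)+off*u,v=.02); wait(.2); f=ft(50)-f0; print(th,f.round(2),get_ft_torque().round(2))
    if f[2]>-.1: break
np.save("st.npy",[th,off])
shot("w_lo");cv2.imwrite("pics/s3.png",read_camera("side")[:,:,::-1]);print(get_time())
s1=cv2.imread("pics/s3.png");w=cv2.imread("pics/w_lo.png")
cv2.imwrite("pics/c6.png",np.hstack([crop(s1,220,90,100,100,4),cv2.copyMakeBorder(crop(w,160,90,200,160,2),0,80,0,0,0)]))
E
```

```text
0.18 [ 0.31 -0.11 -0.4 ]
0.2 [ 0.35 -0.17 -0.  ] [-0.04 -0.09 -0.02]
24.4917
```

View pics/c6.png

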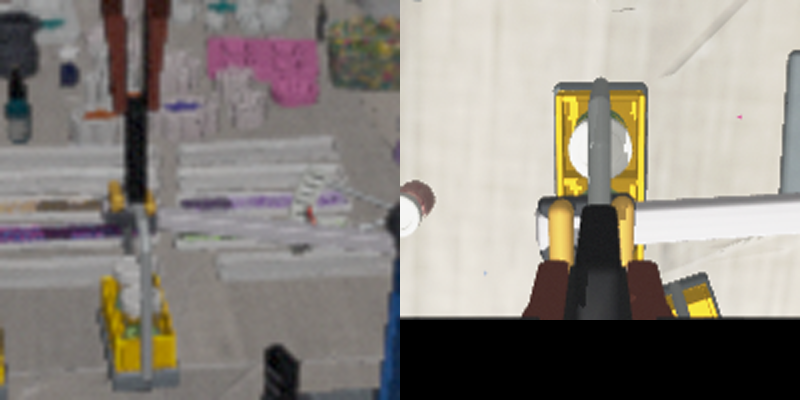

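Residual vertical force on the tool is about 0 N, so the arm carries the full weight. The bar sits between the pins (crop x≈561 and 626, bar 600). Releasing gently now.

```bash
python3 - <<'E'
from arm import *
for o in(.15,.20,.30,.45): command_gripper(o); print(o,get_grip_width(),(ft(4)-f0).round(2))
wait(.5)
p=get_tcp_pos(); print(movel(p+[0,0,.03],v=.05,until_force=3)); movel(p+[0,0,.16],v=.12); wait(1.0)
x=shot("w_end0");cv2.imwrite("pics/s4.png",read_camera("side")[:,:,::-1]);wait(1);shot("w_end");s5=read_camera("side")[:,:,::-1];cv2.imwrite("pics/s5.png",s5);print(get_time(),ft())
a,b=[cv2.imread(f"pics/{n}.png").astype(int) for n in("w_end0","w_end")];d=abs(a-b).max(2);print("diff",(d[90:300,160:400]>40).sum(),(abs(cv2.imread("pics/s4.png").astype(int)-s5).max(2)[90:200,220:340]>60).sum())
w=cv2.imread("pics/w_end.png")
cv2.imwrite("pics/c7.png",np.hstack([crop(s5,210,90,110,100,4)[:,:400],crop(w,160,70,200,200,2)]))
E
```

```text
0.15 0.14759565258999302 [ 0.12 -0.34  0.1 ]
0.2 0.19965908859761403 [-0.08 -0.5  -0.42]
0.3 0.2994551678921061 [ 0.03 -0.02 -0.44]
0.45 0.44763966043841213 [-0.34  0.08 -0.43]
False
30.8417 [ 0.18919716 -0.05377129  0.31011549]
diff 1 0
```

View pics/c7.png

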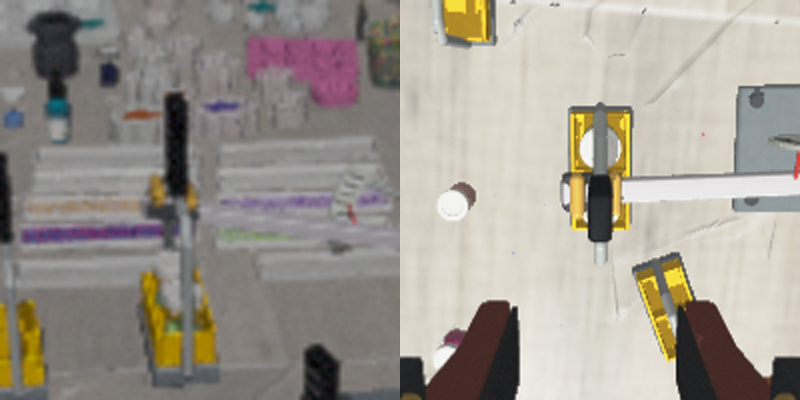

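The caddy hangs upright and still, with the bar between the pins. One last numeric check on the centring, then I'll hand in.

```bash
python3 - <<'E'
from arm import *
c=load("w_end");im=cv2.imread("pics/w_end.png");h=cv2.cvtColor(im,cv2.COLOR_BGR2HSV)
zb=tcp(.20)[2]-.026
y=cv2.inRange(h,(20,140,80),(35,255,255));k=np.zeros_like(y);k[118:190,240:282]=y[118:190,240:282]
r=cv2.minAreaRect(cv2.findNonZero(k));b=onz(c,r[0],zb-.079)
k[:]=0;k[150:185,240:275]=cv2.inRange(h,(12,110,80),(28,255,255))[150:185,240:275]
print("box ctr",r,b.round(4),"zb",zb)
for x in((249,171),(269.5,167)): print("pin~",onz(c,x,zb+.003).round(4))
print("bar expected",(tcp(.2)+.0037*u).round(4))
job_done(); print(get_time())
E
```

```text
box ctr ((259.5, 154.5), (59.0, 29.0), 90.0) [ 0.5368 -0.0049  0.1378] zb 0.21675019769728215
pin~ [ 0.5251 -0.013   0.2198]
pin~ [ 0.548  -0.0067  0.2198]
bar expected [ 0.5356 -0.0061  0.2428]
the job is handed in; nothing more can be done
the job is handed in; nothing more can be done
```

The caddy is hanging from the spring arm, upright and still, and I have handed the job in. No verdict was reported.

- **Lift:** I took the loaded caddy farthest to the robot's right by its grip and raised it clear of the table. The wrist force put its mass at about 0.37 kg.
- **Seating:** I passed the arch over the arm's tip and set the bar between the brass pins. The bar touched the outer pin with about 1.3 N, so I moved it inward by 3 to 4 mm.
- **Lowering:** I let the arm down along its arc to about 0.20 rad, where the vertical force on the gripper was down to 0.0 N. I then opened the gripper in small steps and withdrew upward. The mass reading had predicted about 0.24 rad; I stopped on the measured force instead.
- **Last checks:** Pictures 1 s apart showed no motion. The caddy looked upright, with its bar between the pins. One vial was plainly in its cell, and the other was partly hidden by the grip in the last view. The gripper was well clear.
- **Centring:** The middle of the caddy's box was within 2 mm of where I expected the bar. Rough by-eye pin positions put the saddle about 5 mm away sideways, against the 12 mm allowed. An early estimate from the top and side cameras disagreed with the wrist camera by about 6 mm sideways. I trusted the wrist camera.
- **Not checked:** I did not measure the cup and the two loose vials again at the end. The arm carried the caddy well above them throughout.

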